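# Take out the dust filter and lean it on the cleaning rack

## Robot

A 7-joint arm with a two-finger parallel gripper is mounted at the origin on a cart in front of the work surface, level with it; the furniture and walls round the work are solid. World frame = base frame: x ahead of the robot, y to its left, z up, the work surface at z = 0. Lengths are in m, angles in rad, forces in N, time in s.
With the tool pointing down it reaches from about 0.425 to 0.875 m from the base axis. Payload 8.4 kg.
Tool frame: the origin (TCP) lies at the very end of the fingers, on their centre line; the grasp point (between the pads) lies r.grip_depth behind it (r.grip_depth is the distance from the TCP to the grasp point, in m); z points along the fingers, y is the line along which they close (so a half turn about z gives the same grasp; the last joint's range is limited). The gripper opens to 87 mm and grips with 3 to 60 N. Pads are 19 mm wide; open, the fingers measure 117 mm over their backs; the gripper's body (75 mm by 190 mm) begins 51 mm behind the grasp point.
Start: joints at [-1.293, 0.333, 0.04, 1.465, -0.013, 1.343, -0.059], TCP at [0.239, 0.604, 0.223] pointing down, gripper open.
Joint ranges: [-2.58, 2.58], [-0.38, 2.09], [-1.3, 1.39], [0.25, 2.4], [-1.5, 4.64], [0.08, 2.09], [-2.65, 2.65]. Speed limits (rad/s): [2.22, 2.22, 2.79, 2.79, 3.14, 3.14, 3.14].

## Interface

Orientations are given as a unit quaternion [w, x, y, z].
In Python, from plant import r gives the robot as it stands.
- The arm moves only by the tool servo_tool, never from a script. Its argument "steps" is a list of rows, each an object with "offset": the shift along the tool's x, y, z each as a share of 150 mm, from -1 to 1, a list of three; "twist": the turn, a rotation vector about the tool's x, y, z each as a share of 30 degrees, from -1 to 1, a list of three; "hand": the closure, from 0 (fully open) to 1 (shut). In form: [{"offset": [dx, dy, dz], "twist": [rx, ry, rz], "hand": hand}, ...]. A call has 1 to 20 rows; each row is the pose to reach, as a shift and turn from the pose commanded when the call began, along the tool's axes at that moment; what a row does not reach only later rows make up. A row lasts 1/10 s, in which the tool goes at most 50 mm and 8.59 degrees, less where a joint would pass 70% of its speed; a pose out of reach is approached as far as the arm can. A call with a number of a shift or a turn outside -1 to 1 is refused whole. A call with a gripper value outside its range is refused whole. The fingers move at their own pace and stop on an object; the grip force is fixed at half the most. Time passes only in rows, so rows that repeat a pose let the fingers close. It gives the time, the measured TCP pose, the force, the opening and the grip force at its end, in the units of the state.
- r.read_state(): the state, without advancing time (a new reading comes with each control period).
- r.get_image(name): name is "side" or "top"; returns a dict with "img" (420x560x3 uint8, blue, green, red), "range_z" (420x560 float32, m along the optical axis (not along the pixel's ray), 0 where there is no reading), "camera_matrix" (3x3 intrinsics, pixels), "pose" (4x4, takes a point from camera to world coordinates). Camera axes: x right, y down, z forward; pixel columns grow to the right and rows downward; lengths in m; the calibration is good to about 2 mm. A picture is of the moment at which its call begins.
- r.hand_in(): hands the job in; it is judged then, once.
The state is a dict: "time_s": time; "joints": joint angles; "dq": joint speeds; "joint_efforts": joint torques, N m; "position": TCP position; "tcp_rot": TCP orientation; "ft_force": force on the tool from outside, world axes, zero at the start; "wrist_torque": the same for the moment, N m; "finger_gap": opening from 0.0 (shut) to 1.0 (fully open); "gripper_force": force on a finger pad.
Only numpy, scipy, OpenCV 4.12 (cv2) and the standard library are available. Lean on these libraries where they do the work, as an engineer would, in place of code of your own. Each camera call takes 0.05 s, during which the arm holds its last target. There are 200 camera calls.

## Task

Take the filter panel out of the dust extractor: pinch its two spring catches together while it is still seated, and lift it straight out. Then set it down gently on the cleaning rack, right way up and about midway along it, with its lower edge in the middle one of the three grooves and its back resting on the rail, so that it leans back about 22 degrees from upright and stays there when you let go; leave the tools on the bench where they lie.

Things in the scene. Friction and masses are not known exactly. Their poses are not given: they have to be found in the camera images.
- dust_extractor: grey dust extractor, fixed, 210 mm long (y). Origin: centre of underside, z up, louvred front to -x. Behind the louvres a chamber open at the top (floor z = 15 mm) holds the filter upright at x = -43.5 mm, its ends in channels 20 mm wide, axes parallel to the extractor's. Front sheet 122 high, fan housing behind 115 (motor cap 128), end cheeks at y +-99 143.5 high, with holes for the catch bolts.
- filter: flat panel, aluminium frame with pleats, 14 mm thick (x) x 180 long (y) x 110 high (z), 0.2 to 0.5 kg, both faces alike. Origin: centre of its underside; z up to the top rail. On the middle of the rail (z 110) a fixed black grip block (16 x 22 mm, to z 140) stands between two steel catch tabs. The pinched tabs carry the panel; it hangs firmly between the fingers.
- catch_left (a joint): slide of the catch on the filter's +y side, m: 0 = sprung out, its flat bolt (on the rail, top at z = 117 mm; guide staples to 119 at y +-52 and +-80) reaching 6 mm past the panel's end into the cheek's hole; grows inwards to 0.0075 (stop). Spring 3 N at 0, 7 N at the stop. Beyond about 0.004 the bolt is clear of the hole.
- catch_right (a joint): the same for the catch on the filter's -y side; pinching the two tabs towards each other moves both inwards.
- catch_left_tab (a point): middle of the outer face of the +y tab, 132.5 mm above the filter's underside. Tabs: 18 mm wide (x), 5 mm thick, z 117 to 143.5 mm in the filter's frame; 49 mm over both outer faces when sprung out, 34 mm pinched home.
- catch_right_tab (a point): the same on the -y tab.
- rack: wooden rack, fixed, 150 (x) x 250 (y) mm. Origin: centre of underside, z up. Base board 16 mm thick; four strips along y (6 wide, tops at z = 26 mm, x = -39, -13, 13, 39 mm) make three grooves 20 mm wide, floor z = 16. Round rail of 14 mm diameter along y at x = 45, z = 92 mm, between uprights at y +-113 (to z = 105).
- rack_groove (a point): middle of the floor of the middle groove (x = 0, y = 0, z = 16 mm in the rack's frame). With the panel's lower edge here and its back on the rail its top leans towards the rack's +x, 20 to 25 degrees from upright; the groove nearer the rail gives about 4 degrees, the farther about 36.
- pincers: rusty pincers, 151 mm long, 14 mm high, lying on the bench near its front edge; leave alone.
- spanner: open-ended spanner, 167 mm long, 7 mm high, lying near the bench's front edge; leave alone.
- coach_bolt: coach bolt with nut, 60 mm long, lying near the bench's front edge; leave alone.
Mind the look-alikes: they are no part of the job. There is more than one size of the filter; the job needs the largest.

How it is judged:
By the outcome, as a careful person would: the job done as asked, in the order asked, and still so for the second after the job is handed in, with the robot touching nothing.
It also fails if it takes over 45 s, if anything falls off the work surface, if the arm or the gripper's body presses on something with over 40 N, if the wrist force passes 120 N, or if a joint passes its speed limit or range.

## Working session

There is one attempt and no reset: what is moved stays moved. The work goes in short steps, Python scripts to look and compute and a tool call to move; the robot and the scene stay as the last step left them, time stands still between calls to the robot, and variables do not carry over. Pictures are saved under pics/ and viewed, at most 10 in all, crops included, and the job is handed in when it is done.

Besides the shell and the picture viewer there is one more tool, called after "Emit:" as name(argument=value, ...), one argument or row to a line, values as JSON. servo_tool: Moves the arm, as the interface text tells. Shift numbers are shares of 150 mm and turn numbers shares of 30 degrees, none past 1 either way. Its arguments: {"type":"object","properties":{"steps":{"type":"array","items":{"type":"object","properties":{"offset":{"type":"array","items":{"type":"number"}},"twist":{"type":"array","items":{"type":"number"}},"hand":{"type":"number"}}}}},"required":["steps"]}

```bash
mkdir -p pics
cat > h.py <<'E'
import numpy as np, cv2
from plant import r
def snap(n,tag):
    d=r.get_image(n); cv2.imwrite(f'pics/{tag}.png',d['img']); np.savez(f'pics/{tag}.npz',**d); return d
def load(tag): return np.load(f'pics/{tag}.npz')
def cloud(d):
    K=d['camera_matrix'];z=d['range_z'];v,u=np.indices(z.shape)
    p=np.stack([(u-K[0,2])/K[0,0]*z,(v-K[1,2])/K[1,1]*z,z],-1)
    w=p@d['pose'][:3,:3].T+d['pose'][:3,3]; w[z==0]=np.nan; return w
E
python3 - <<'E'
from h import *
for n in('side','top'):
    d=snap(n,n+'0');print(n,d['pose'].round(3).tolist(),d['camera_matrix'].tolist())
s=r.read_state();print(s,r.grip_depth)
E
```

```text
side [[0.968, -0.111, 0.226, 0.31], [-0.251, -0.48, 0.841, -0.735], [0.016, -0.87, -0.492, 0.523], [0.0, 0.0, 0.0, 1.0]] [[396.40224378962426, 0.0, 279.20107332319947], [0.0, 396.40224378962426, 208.8323710986658], [0.0, 0.0, 1.0]]
top [[0.018, -0.994, 0.105, 0.39], [-1.0, -0.019, -0.014, -0.009], [0.016, -0.105, -0.994, 1.221], [0.0, 0.0, 0.0, 1.0]] [[438.64423368755763, 0.0, 282.9053427217548], [0.0, 438.64423368755763, 210.0648518815941], [0.0, 0.0, 1.0]]
{'time_s': 0.1, 'joints': array([-1.29316187,  0.33383449,  0.03987446,  1.4661628 , -0.01337194,
        1.34328335, -0.05849065]), 'dq': array([ 2.14971179e-03, -2.70441527e-03, -2.51575870e-03, -1.04618766e-03,
        7.85049120e-05,  1.01826716e-03, -1.51121048e-03]), 'joint_efforts': array([ 3.35856290e-03, -6.57808042e+01,  1.33989673e+00, -4.04708755e+01,
       -5.95427351e-02,  4.08181222e-02,  1.71885522e-04]), 'position': array([0.23906897, 0.60399862, 0.22176175]), 'tcp_rot': array([-7.25485382e-05,  1.87304681e-01,  9.82301609e-01, -7.07569804e-04]), 'ft_force': array([0.17063788, 0.38283998, 0.01424962]), 'wrist_torque': array([0.04302702, 0.00245173, 0.05779352]), 'gripper_force': 0.0, 'finger_gap': 0.9997261191430253} 0.0187
```

View pics/side0.png

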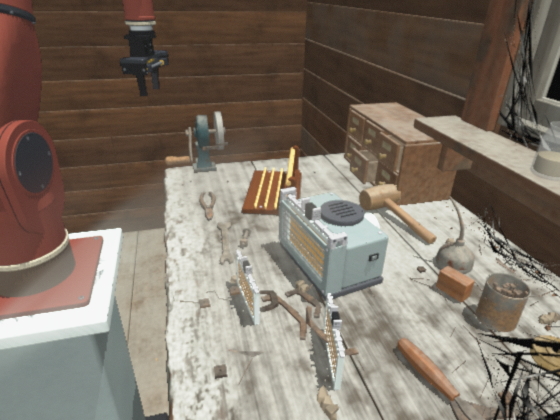

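View pics/top0.png

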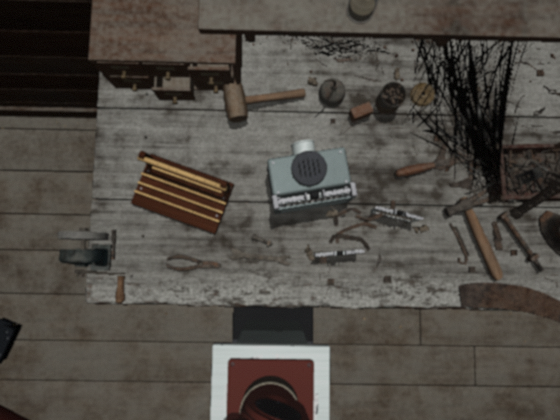

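The side view shows the extractor near (330,235) with the filter seated in it and the rack at (275,190). Two loose panels stand at (248,290) and (333,340). The top view shows the extractor at (313,180), with the filter rail along (275..355,195), and the rack at (183,190). Next I'll crop and magnify these.

Run:
```python
from h import *
a=load('top0')['img'];b=load('side0')['img']
A=cv2.resize(a[135:240,255:365],None,fx=5,fy=5,interpolation=cv2.INTER_CUBIC)
B=cv2.resize(b[180:295,265:395],None,fx=5,fy=5,interpolation=cv2.INTER_CUBIC)
C=cv2.resize(a[140:240,120:245],None,fx=5,fy=5,interpolation=cv2.INTER_CUBIC)
for n,i in zip('ABC',(A,B,C)): cv2.imwrite(f'pics/c{n}.png',np.clip(i*1.0,0,255));
```

```text
[ WARN:0@0.611] global loadsave.cpp:1063 imwrite_ Unsupported depth image for selected encoder is fallbacked to CV_8U.
```

View pics/cA.png

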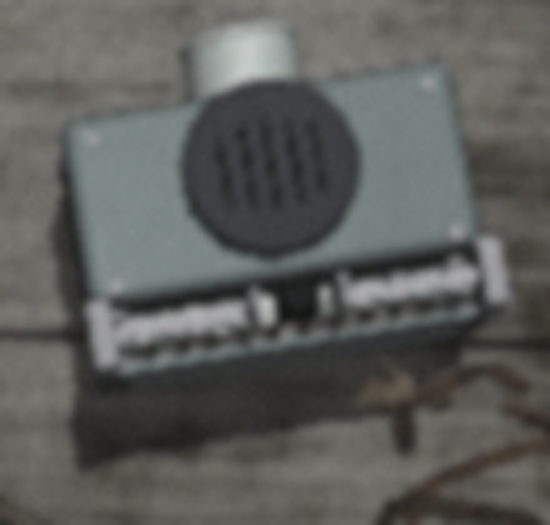

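View pics/cB.png

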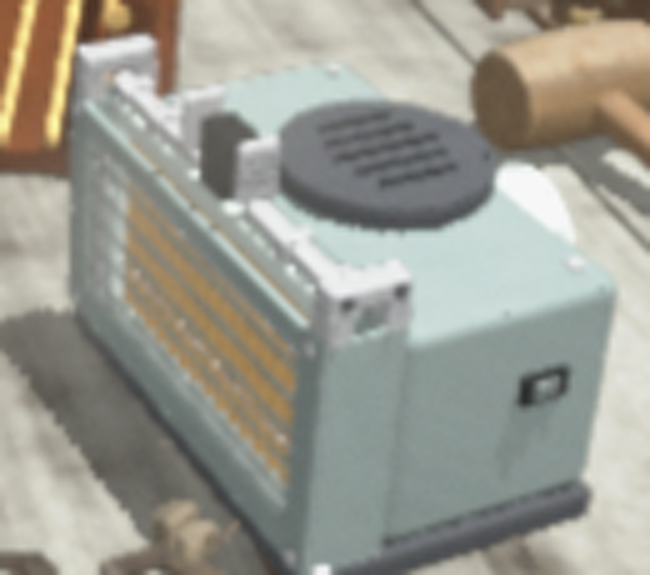

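View pics/cC.png

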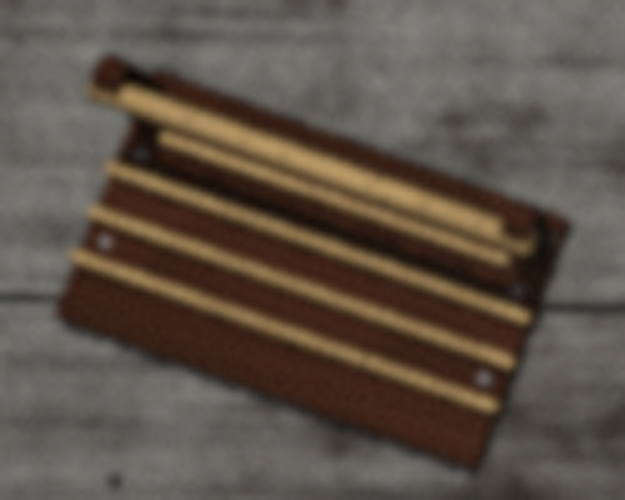

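The crops show the grip block centred at top pixel about (314.6,194.6), with tab tops at (308,195) and (320,194). The cheeks are at (275,201.6) and (353.6,188.6). The rack has four yellow strips, with the rail at the upper side, away from the robot. Now I'll measure with depth and rays.

```bash
cat >> h.py <<'E'
def ray(d,u,v,z):
    K=d['camera_matrix'];T=d['pose'];w=T[:3,:3]@np.array([(u-K[0,2])/K[0,0],(v-K[1,2])/K[1,1],1.])
    return T[:3,3]+w*(z-T[2,3])/w[2]
def rect(P):
    (c,s,a)=cv2.minAreaRect((P[:,:2]*1000).astype(np.float32)); return np.round(c,1),np.round(s,1),round(a,2)
E
python3 - <<'E'
from h import *
t=load('top0');s=load('side0');wt=cloud(t);ws=cloud(s)
for n,w in(('top',wt),('side',ws)):
    m=(abs(w[...,0]-.44)<.16)&(abs(w[...,1]+.07)<.16)
    P=w[m]
    h,e=np.histogram(P[:,2],np.arange(0.1,.175,.0025));print(n,list(zip((e*1000).round(1),h)))
    # housing top
    Q=P[(abs(P[:,2]-.1155)<.004)]; print('housing',len(Q),rect(Q))
    Q=P[(P[:,2]>.138)]; print('high',len(Q)); print(rect(Q))
    for lab,c in (('tabs',Q[(Q[:,2]>.15)]),('cheek',Q[(Q[:,2]<.148)])):
        if len(c): print(lab,len(c),rect(c),c[:,2].max())
# cheeks / block by rays
for uv in((275.0,201.6),(353.6,188.6)): print('cheek',ray(t,*uv,.1435))
print('block',ray(t,314.6,194.6,.155),'tabs',ray(t,308.2,195.4,.1585),ray(t,319.6,194.4,.1585))
# depth at cheek, block
for uv in((275,201),(353,188),(315,194)): print(wt[uv[1],uv[0]])
# rack
w=wt; img=t['img'].astype(int)
m=(img[...,2]-img[...,0]>50)&(img[...,2]>120); 
v,u=np.where(m[140:240,120:245]); print('yellow',len(u))
P=w[140:240,120:245][m[140:240,120:245]]; h,e=np.histogram(P[:,2],np.arange(0,.12,.005));print(h)
n,lab,st,cen=cv2.connectedComponentsWithStats(m[140:240,120:245].astype(np.uint8))
for i in range(1,n):
    if st[i,4]>20:
        p=np.argwhere(lab==i)[:,::-1]+[120,140]; z=np.nanmedian(w[p[:,1],p[:,0],2])
        q=np.array([ray(t,a,b,z) for a,b in p]); print(st[i],z,rect(q))
E
```

```text
top [(np.float64(100.0), np.int64(37)), (np.float64(102.5), np.int64(41)), (np.float64(105.0), np.int64(58)), (np.float64(107.5), np.int64(108)), (np.float64(110.0), np.int64(323)), (np.float64(112.5), np.int64(399)), (np.float64(115.0), np.int64(191)), (np.float64(117.5), np.int64(81)), (np.float64(120.0), np.int64(127)), (np.float64(122.5), np.int64(177)), (np.float64(125.0), np.int64(163)), (np.float64(127.5), np.int64(111)), (np.float64(130.0), np.int64(93)), (np.float64(132.5), np.int64(58)), (np.float64(135.0), np.int64(12)), (np.float64(137.5), np.int64(29)), (np.float64(140.0), np.int64(65)), (np.float64(142.5), np.int64(35)), (np.float64(145.0), np.int64(12)), (np.float64(147.5), np.int64(6)), (np.float64(150.0), np.int64(26)), (np.float64(152.5), np.int64(24)), (np.float64(155.0), np.int64(24)), (np.float64(157.5), np.int64(8)), (np.float64(160.0), np.int64(1)), (np.float64(162.5), np.int64(0)), (np.float64(165.0), np.int64(0)), (np.float64(167.5), np.int64(0)), (np.float64(170.0), np.int64(0))]
housing 804 (array([569.3, -94.2]), array([ 94.8, 207.3]), 10.28)
high 225
(arr
[... 1761 characters left out ...]
 0.52580263 -0.00398804  0.14145226]
[ 0.56234969 -0.19788145  0.14153395]
[ 0.54382582 -0.10221698  0.15192024]
yellow 1022
[  0   2 103  93 285 196  24   0   1   0   0   0   0   1   0   0   0   6
  72 219  14   0   0]
[ 23  18  77  30 344] 0.09628296501876266 (array([602.6, 240.5]), array([211.2,  11.6]), 71.02)
[ 33  27  68  25 148] 0.023042105903722687 (array([596.8, 242. ]), array([197.3,   6.2]), 71.45)
[ 22  33  83  31 164] 0.023831400513548595 (array([571.8, 250.4]), array([241.3,   5.4]), 71.2)
[ 18  41  84  32 184] 0.02335219546433409 (array([547.6, 258.7]), array([243.5,   6.2]), 71.22)
[ 15  50  84  32 182] 0.02324326960858958 (array([522.5, 266.4]), array([243.9,   6.2]), 71.39)
```

```bash
cat >> h.py <<'E'
from scipy.spatial.transform import Rotation as Ro
def Rtool(yaw,tilt=0):  # tool orientation for a panel yawed/tilted (deg): tool z = -panel z, tool y = panel y
    return Ro.from_euler('ZY',[yaw,tilt],degrees=True)*Ro.from_matrix(np.array([[-1,0,0],[0,1,0],[0,0,-1.]]))
def to(p,R):
    s=r.read_state();q=s['tcp_rot'];Rc=Ro.from_quat([q[1],q[2],q[3],q[0]])
    print('pos',s['position'].round(4),'F',s['ft_force'].round(1),'gap',round(s['finger_gap'],3),'t',s['time_s'],'j',s['joints'].round(2))
    print('offset',(Rc.inv().apply(np.array(p)-s['position'])/.15).round(3),'twist',((Rc.inv()*R).as_rotvec(degrees=True)/30).round(3))
E
python3 - <<'E'
from h import *
s=load('side0');ws=cloud(s);wt=cloud(load('top0'))
img=s['img'].astype(int);m=(img[...,2]-img[...,0]>60)&(img[...,2]>130)
x0,y0,x1,y1=235,140,305,220
sub=m[y0:y1,x0:x1].astype(np.uint8);n,lab,st,cen=cv2.connectedComponentsWithStats(sub)
for i in range(1,n):
    if st[i,4]>15:
        p=np.argwhere(lab==i)[:,::-1]+[x0,y0];P=ws[p[:,1],p[:,0]];P=P[np.isfinite(P).all(1)];z=np.median(P[:,2])
        q=np.array([ray(s,a,b,.026 if z<.05 else .094) for a,b in p]);print(st[i],z,rect(q))
for w in(wt,ws):
    g=w[(w[...,1]>.3)&(w[...,1]<.6)&(w[...,0]>.2)&(w[...,0]<.6)];print(g[:,2].max())
to([.543,-.102,.30],Rtool(10.5))
E
```

```text
[ 50   7  11  39 221] 0.09651024665184738 (array([604. , 230.2]), array([264.2,  24.3]), 71.2)
[   8   28   40   42 1195] 0.015647480370579392 (array([531.9, 248.9]), array([263.7,  86.8]), 70.81)
[60 30  6  8 21] 0.03074688498854089 (array([648. , 310.5]), array([51.3, 12.1]), 84.73)
0.3364201917177675
0.479544228308278
pos [0.2391 0.604  0.2218] F [0.2 0.4 0. ] gap 1.0 t 0.1 j [-1.29  0.33  0.04  1.47 -0.01  1.34 -0.06]
offset [-3.616 -3.632 -0.516] twist [-3.00e-03 -1.00e-03 -1.07e+00]
```

Emit:
servo_tool(
  steps=[
    {"offset":[0,0,-0.3],"twist":[0,0,0],"hand":0.31},
    {"offset":[0,0,-0.6],"twist":[0,0,0],"hand":0.31},
    {"offset":[-0.3,-0.3,-0.6],"twist":[0,0,0],"hand":0.31},
    {"offset":[-0.5,-0.5,-0.6],"twist":[0,0,0],"hand":0.31},
    {"offset":[-0.7,-0.7,-0.6],"twist":[0,0,0],"hand":0.31},
    {"offset":[-0.9,-0.9,-0.6],"twist":[0,0,0],"hand":0.31},
    {"offset":[-1,-1,-0.6],"twist":[0,0,0],"hand":0.31},
  ],
)

```text
time_s: 0.8
position: [0.3255, 0.4059, 0.3128]
tcp_rot: [0.0, 0.189, 0.982, -0.0]
ft_force: [-0.1, 0.4, 0.4]
finger_gap: 0.692
gripper_force: 0.0
```

Emit:
servo_tool(
  steps=[
    {"offset":[-0.2,-0.2,0],"twist":[0,0,0],"hand":0.31},
    {"offset":[-0.4,-0.4,0],"twist":[0,0,0],"hand":0.31},
    {"offset":[-0.6,-0.6,0],"twist":[0,0,0],"hand":0.31},
    {"offset":[-0.8,-0.8,0],"twist":[0,0,0],"hand":0.31},
    {"offset":[-1,-1,0],"twist":[0,0,0],"hand":0.31},
  ],
)

```text
time_s: 1.3
position: [0.408, 0.2132, 0.3124]
tcp_rot: [-0.0, 0.187, 0.982, 0.0]
ft_force: [0.2, 0.7, -0.2]
finger_gap: 0.693
gripper_force: 0.0
```

Emit:
servo_tool(
  steps=[
    {"offset":[-0.2,-0.2,0],"twist":[0,0,-0.2],"hand":0.31},
    {"offset":[-0.4,-0.4,0],"twist":[0,0,-0.4],"hand":0.31},
    {"offset":[-0.6,-0.6,0],"twist":[0,0,-0.6],"hand":0.31},
    {"offset":[-0.8,-0.8,0],"twist":[0,0,-0.8],"hand":0.31},
    {"offset":[-1,-1,0],"twist":[0,0,-1],"hand":0.31},
    {"offset":[-1,-1,0],"twist":[0,0,-1],"hand":0.31},
    {"offset":[-1,-1,0],"twist":[0,0,-1],"hand":0.31},
  ],
)

```text
time_s: 2.0
position: [0.492, 0.0195, 0.3123]
tcp_rot: [-0.0, -0.072, 0.997, 0.0]
ft_force: [0.7, 0.6, -0.7]
finger_gap: 0.692
gripper_force: 0.0
```

```bash
python3 -c "
from h import *
to([.543,-.102,.25],Rtool(10.5))"
```

```text
pos [0.492  0.0195 0.3123] F [ 0.7  0.6 -0.7] gap 0.692 t 2.0 j [-0.79 -0.06  0.63  1.72  0.04  1.48  1.56]
offset [-0.221 -0.851  0.415] twist [ 0.    -0.001 -0.075]
```

Emit:
servo_tool(
  steps=[
    {"offset":[-0.07,-0.28,0.1],"twist":[0,0,-0.075],"hand":0.31},
    {"offset":[-0.15,-0.57,0.3],"twist":[0,0,-0.075],"hand":0.31},
    {"offset":[-0.22,-0.85,0.6],"twist":[0,0,-0.075],"hand":0.31},
    {"offset":[-0.22,-0.85,0.82],"twist":[0,0,-0.075],"hand":0.31},
    {"offset":[-0.22,-0.85,0.82],"twist":[0,0,-0.075],"hand":0.31},
    {"offset":[-0.22,-0.85,0.82],"twist":[0,0,-0.075],"hand":0.31},
  ],
)

```text
time_s: 2.6
position: [0.543, -0.0995, 0.1896]
tcp_rot: [-0.001, -0.093, 0.996, 0.0]
ft_force: [0.2, -0.0, 0.2]
finger_gap: 0.694
gripper_force: 0.0
```

Run:
```python
from h import *
d=snap('side','side1');to([.543,-.102,.136],Rtool(10.5))
cv2.imwrite('pics/s1c.png',cv2.resize(d['img'][130:270,260:410],None,fx=4,fy=4,interpolation=cv2.INTER_CUBIC))
# predicted pixels
K=d['camera_matrix'];T=np.linalg.inv(d['pose'])
s=r.read_state();q=s['tcp_rot'];R=Ro.from_quat([q[1],q[2],q[3],q[0]])
for n,p in (('tipL',[0,.030,0]),('tipR',[0,-.030,0]),('tcp',[0,0,0])):
    w=R.apply(p)+s['position'];c=T[:3,:3]@w+T[:3,3];u=K@c/c[2];print(n,u[:2],((u[:2]-[260,130])*4).round())
```

```text
pos [ 0.5439 -0.0993  0.1909] F [0.9 0.5 1.1] gap 0.692 t 2.65 j [-0.61  0.19  0.8   1.78 -0.14  1.23  1.99]
offset [ 0.009 -0.017  0.366] twist [0.001 0.001 0.008]
tipL [303.80202015 180.21973608] [175. 201.]
tipR [319.36830111 193.12564193] [237. 253.]
tcp [311.34151801 186.47068643] [205. 226.]
```

View pics/s1c.png

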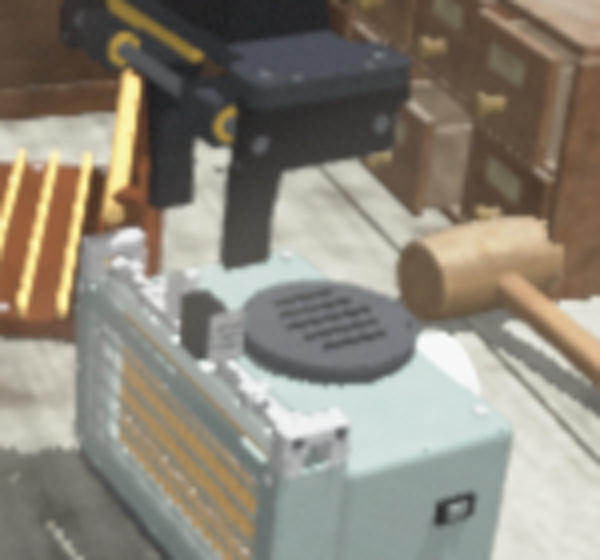

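The fingers hang above and just behind the tabs in the view. The finger tips are at crop (172,200) and (245,265), close to the predicted pixels. Next I'll measure the fingers in the same cloud to cancel the calibration offset.

Run:
```python
from h import *
s=r.read_state();q=s['tcp_rot'];R=Ro.from_quat([q[1],q[2],q[3],q[0]])
for n in('side','top'):
    d=snap(n,n+'2') if n=='top' else load('side1')
    L=R.inv().apply(cloud(d).reshape(-1,3)-s['position'])*1000
    f=L[(abs(L[:,0])<25)&(abs(L[:,1])<70)&(L[:,2]>-40)&(L[:,2]<8)]
    print(n,'fingers',len(f))
    for a in range(3): 
        h,e=np.histogram(f[:,a],np.arange(-70,71,4)); print(a,[(int(x),int(c)) for x,c in zip(e,h) if c])
    t=L[(abs(L[:,0])<25)&(abs(L[:,1])<40)&(L[:,2]>30)&(L[:,2]<42)]
    if len(t):print('tabs',len(t),np.percentile(t,[1,50,99],axis=0).round(1).tolist(), rect(t/1000))
```

```text
side fingers 481
0 [(-14, 9), (-10, 63), (-6, 67), (-2, 72), (2, 74), (6, 96), (10, 100)]
1 [(-46, 39), (-42, 164), (-38, 32), (-34, 12), (-30, 3), (26, 77), (30, 110), (34, 28), (38, 16)]
2 [(-42, 18), (-38, 49), (-34, 50), (-30, 49), (-26, 46), (-22, 43), (-18, 44), (-14, 51), (-10, 44), (-6, 43), (-2, 42), (2, 2)]
tabs 141 [[-7.4, -28.7, 32.2], [2.3, -6.7, 37.0], [9.2, 19.4, 41.7]] (array([ 1. , -3.8]), array([16.5, 50.7]), 0.94)
top fingers 0
0 []
1 []
2 []
```

Emit:
servo_tool(
  steps=[
    {"offset":[0.005,-0.02,0.05],"twist":[0,0,0.008],"hand":0.31},
    {"offset":[0.005,-0.02,0.12],"twist":[0,0,0.008],"hand":0.31},
    {"offset":[0.005,-0.02,0.19],"twist":[0,0,0.008],"hand":0.31},
    {"offset":[0.005,-0.02,0.26],"twist":[0,0,0.008],"hand":0.31},
    {"offset":[0.005,-0.02,0.32],"twist":[0,0,0.008],"hand":0.31},
    {"offset":[0.005,-0.02,0.36],"twist":[0,0,0.008],"hand":0.31},
    {"offset":[0.005,-0.02,0.36],"twist":[0,0,0.008],"hand":0.31},
  ],
)

```text
time_s: 3.4
position: [0.5425, -0.104, 0.1345]
tcp_rot: [-0.001, -0.091, 0.996, -0.0]
ft_force: [-0.3, -0.3, 0.2]
finger_gap: 0.69
gripper_force: 0.0
```

Run:
```python
from h import *
d=snap('side','side3');to([.543,-.102,.136],Rtool(10.5))
s=r.read_state();print(s['wrist_torque'].round(2))
```

```text
pos [ 0.5429 -0.1041  0.1352] F [-0.4  0.2  0.2] gap 0.689 t 3.45 j [-0.57  0.25  0.79  1.85 -0.19  1.13  2.04]
offset [-0.003  0.014 -0.005] twist [-0.    -0.002 -0.003]
[ 0.09  0.02 -0.02]
```

No contact. Now pinching.

Emit:
servo_tool(
  steps=[
    {"offset":[0,0,0],"twist":[0,0,0],"hand":0.4},
    {"offset":[0,0,0],"twist":[0,0,0],"hand":0.45},
    {"offset":[0,0,0],"twist":[0,0,0],"hand":0.55},
    {"offset":[0,0,0],"twist":[0,0,0],"hand":0.7},
    {"offset":[0,0,0],"twist":[0,0,0],"hand":0.8},
    {"offset":[0,0,0],"twist":[0,0,0],"hand":0.8},
    {"offset":[0,0,0],"twist":[0,0,0],"hand":0.8},
    {"offset":[0,0,0],"twist":[0,0,0],"hand":0.8},
  ],
)

```text
time_s: 4.25
position: [0.5434, -0.1036, 0.1359]
tcp_rot: [0.0, -0.091, 0.996, 0.0]
ft_force: [-0.8, 3.5, 5.2]
finger_gap: 0.381
gripper_force: 30.0
```

Emit:
servo_tool(
  steps=[
    {"offset":[0,0,-0.03],"twist":[0,0,0],"hand":0.8},
    {"offset":[0,0,-0.06],"twist":[0,0,0],"hand":0.8},
    {"offset":[0,0,-0.1],"twist":[0,0,0],"hand":0.8},
    {"offset":[0,0,-0.15],"twist":[0,0,0],"hand":0.8},
    {"offset":[0,0,-0.2],"twist":[0,0,0],"hand":0.8},
  ],
)

```text
time_s: 4.75
position: [0.543, -0.1042, 0.1662]
tcp_rot: [-0.0, -0.091, 0.996, -0.0]
ft_force: [0.3, 0.5, -4.5]
finger_gap: 0.38
gripper_force: 30.0
```

Run:
```python
from h import *
to([.543,-.102,.31],Rtool(10.5))
```

```text
pos [ 0.543  -0.1042  0.1662] F [ 0.3  0.5 -4.5] gap 0.38 t 4.75 j [-0.59  0.21  0.8   1.81 -0.16  1.19  2.01]
offset [-0.002  0.014 -0.959] twist [-0.    -0.    -0.003]
```

Emit:
servo_tool(
  steps=[
    {"offset":[0,0,-0.1],"twist":[0,0,0],"hand":0.8},
    {"offset":[0,0,-0.22],"twist":[0,0,0],"hand":0.8},
    {"offset":[0,0,-0.36],"twist":[0,0,0],"hand":0.8},
    {"offset":[0,0,-0.5],"twist":[0,0,0],"hand":0.8},
    {"offset":[0,0,-0.64],"twist":[0,0,0],"hand":0.8},
    {"offset":[0,0,-0.78],"twist":[0,0,0],"hand":0.8},
    {"offset":[0,0,-0.9],"twist":[0,0,0],"hand":0.8},
    {"offset":[0,0,-1],"twist":[0,0,0],"hand":0.8},
    {"offset":[0,0,-1],"twist":[0,0,0],"hand":0.8},
  ],
)

```text
time_s: 5.65
position: [0.544, -0.1044, 0.318]
tcp_rot: [0.002, -0.091, 0.996, -0.0]
ft_force: [0.3, -0.2, -5.0]
finger_gap: 0.379
gripper_force: 30.0
```

Run:
```python
from h import *
d=snap('side','side4');t=snap('top','top4');to([.5,.10,.33],Rtool(-3))
s=r.read_state();q=s['tcp_rot'];R=Ro.from_quat([q[1],q[2],q[3],q[0]])
for n,dd in(('side',d),('top',t)):
    L=R.inv().apply(cloud(dd).reshape(-1,3)-s['position'])*1000
    f=L[(abs(L[:,0])<20)&(abs(L[:,1])<110)&(L[:,2]>18)&(L[:,2]<150)]
    print(n,len(f),np.percentile(f,[.5,2,50,98,99.5],axis=0).round(1).tolist())
    low=f[(f[:,2]>30)&(f[:,2]<110)];
    if n=='side': A=np.c_[low[:,1:],np.ones(len(low))];k=low[:,0]<50;print('plane x=a y+b z+c',np.linalg.lstsq(A,low[:,0],rcond=None)[0])
cv2.imwrite('pics/s4c.png',cv2.resize(d['img'][60:260,200:420],None,fx=2.7,fy=2.7,interpolation=cv2.INTER_CUBIC))
```

```text
pos [ 0.543  -0.1041  0.3154] F [-0.3  0.8 -5. ] gap 0.382 t 5.75 j [-0.63  0.11  0.82  1.59 -0.08  1.48  1.94]
offset [ 0.036  1.39  -0.097] twist [0.    0.    0.447]
side 2992 [[-8.0, -92.1, 18.5], [-6.2, -91.6, 20.0], [1.8, -22.8, 67.9], [5.4, 82.4, 115.8], [5.8, 86.6, 117.5]]
plane x=a y+b z+c [0.0083127  0.00539801 1.02656221]
top 11 [[-1.3, 37.7, 51.2], [-0.6, 38.5, 53.0], [5.1, 52.5, 67.1], [6.2, 91.1, 110.9], [6.2, 91.2, 111.3]]
```

View pics/s4c.png

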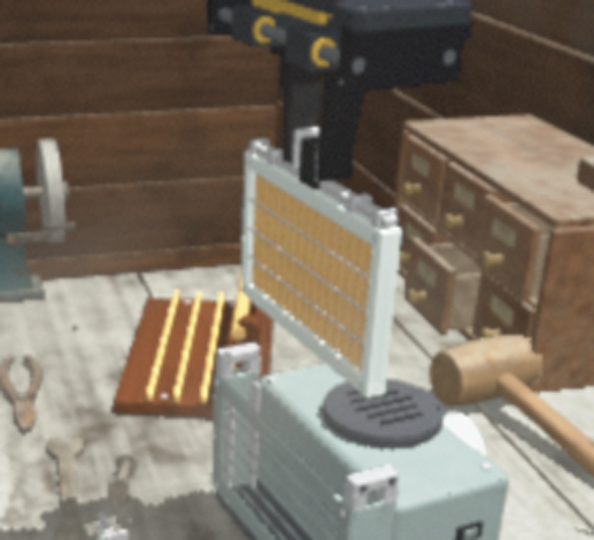

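The panel hangs clear, upright and square in the gripper, with its bottom at crop (370,390) and the extractor empty below. Next I'll check the rack from the side camera, which agrees with the arm.

Run:
```python
from h import *
yaw=-18.7;o=np.array([.5597,.2544,0])
R=Ro.from_euler('z',yaw,degrees=True)
for tag in('side0','top0'):
    L=R.inv().apply(cloud(load(tag)).reshape(-1,3)-o)*1000
    b=L[(abs(L[:,0])<110)&(abs(L[:,1])<160)]
    base=b[(b[:,2]>8)&(b[:,2]<30)]
    print(tag,'base pct',np.percentile(base[:,:2],[.5,99.5],axis=0).round(1).tolist(),rect(base/1000))
    ra=b[(b[:,2]>82)&(b[:,2]<101)&(abs(b[:,1])<95)]
    print('rail',len(ra),np.percentile(ra,[2,50,98],axis=0).round(1).tolist())
    up=b[b[:,2]>70]; print('upr y',np.percentile(up[:,1],[.5,99.5]))
    d=load(tag);I=d['img'].reshape(-1,3).astype(int);
    m=(abs(L[:,0])<55)&(abs(L[:,1])<90)&(L[:,2]<35)&(L[:,2]>5)&(I[:,1]>110)&(I[:,2]-I[:,0]>40)
    x=L[m];h,e=np.histogram(x[:,0],np.arange(-54,55,2));print([(int(a),int(c)) for a,c in zip(e,h) if c])
    for c in(-39,-13,13):
        k=x[abs(x[:,0]-c)<9]; print(c,np.median(k,axis=0).round(1),np.polyfit(k[:,1],k[:,0],1))
to([.5,.10,.33],Rtool(-3))
```

```text
side0 base pct [[-72.9, -126.9], [75.8, 121.4]] (array([ 1.4, -2.3]), array([254.4, 149.8]), 89.8)
rail 133 [[39.8, -88.0, 91.4], [46.7, -7.3, 96.9], [52.9, 87.0, 99.1]]
upr y [-125.0422689   117.48820034]
[(-46, 15), (-44, 13), (-42, 6), (-40, 15), (-38, 21), (-36, 38), (-34, 1), (-20, 12), (-18, 15), (-16, 8), (-14, 20), (-12, 19), (-10, 33), (-8, 2), (6, 6), (8, 19), (10, 8), (12, 19), (14, 19), (16, 24), (28, 1), (30, 4), (36, 1)]
-39 [-37.6 -14.1  23. ] [ 3.32318589e-03 -3.85710103e+01]
-13 [-12.2  -8.2  23.3] [ 4.99049799e-03 -1.25322324e+01]
13 [ 13.5 -12.5  23.7] [-1.70327211e-03  1.31397361e+01]
top0 base pct [[-76.2, -123.5], [72.5, 124.0]] (array([-1.8,  0.6]), array([251.7, 150. ]), 89.98)
rail 380 [[36.4, -90.4, 89.4], [42.5, 0.2, 96.0], [49.8, 91.5, 99.9]]
upr y [-122.07940674  121.55589194]
[(-42, 12), (-40, 42), (-38, 5), (-16, 14), (-14, 41), (-12, 6), (10, 18), (12, 36), (14, 3), (36, 22), (38, 41), (40, 7)]
-39 [-39.2  -0.3  24.2] [ 2.53440554e-03 -3.92148233e+01]
-13 [-13.5   6.4  24.5] [ 4.58781480e-03 -1.32361271e+01]
13 [12.6  6.6 24.5] [3.87598093e-03 1.26408763e+01]
pos [ 0.543  -0.1041  0.3154] F [-0.3  0.8 -5. ] gap 0.382 t 5.75 j [-0.63  0.11  0.82  1.59 -0.08  1.48  1.94]
offset [ 0.036  1.39  -0.097] twist [0.    0.    0.447]
```

```bash
cat >> h.py <<'E'
def rackpose(dz=0,Bx=.0055,tilt=22.4,yaw=-18.8,o=(.560,.2517),L=.1208,py=0.001):
    t=np.radians(tilt);n=np.array([np.cos(t),-np.sin(t)]);k=np.array([np.sin(t),np.cos(t)])
    c=np.array([Bx,.016])-.007*n+L*k
    p=Ro.from_euler('z',yaw,degrees=True).apply([c[0],py,c[1]+dz])+[o[0],o[1],0]
    return p,Rtool(yaw,tilt)
E
python3 - <<'E'
from h import *
print(rackpose(0)[0],rackpose(.1)[0]);to(*rackpose(.16))
E
```

```text
[0.60297968 0.23812488 0.13035265] [0.60297968 0.23812488 0.23035265]
pos [ 0.543  -0.1041  0.3154] F [-0.3  0.8 -5. ] gap 0.382 t 5.75 j [-0.63  0.11  0.82  1.59 -0.08  1.48  1.94]
offset [-0.805  2.171  0.167] twist [-0.19   0.73   0.961]
```

Emit:
servo_tool(
  steps=[
    {"offset":[-0.05,0.15,0],"twist":[0,0,0],"hand":0.8},
    {"offset":[-0.13,0.35,0],"twist":[0,0,0],"hand":0.8},
    {"offset":[-0.21,0.57,0],"twist":[0,0,0],"hand":0.8},
    {"offset":[-0.3,0.8,0],"twist":[0,0,0],"hand":0.8},
    {"offset":[-0.37,1,0],"twist":[0,0,0],"hand":0.8},
  ],
)

```text
time_s: 6.25
position: [0.5701, 0.0557, 0.3142]
tcp_rot: [-0.001, -0.091, 0.996, -0.0]
ft_force: [1.1, 0.2, -3.9]
finger_gap: 0.38
gripper_force: 30.0
```

Emit:
servo_tool(
  steps=[
    {"offset":[-0.08,0.23,0],"twist":[0,0,0],"hand":0.8},
    {"offset":[-0.17,0.45,0],"twist":[0,0,0],"hand":0.8},
    {"offset":[-0.26,0.7,0],"twist":[0,0,0],"hand":0.8},
    {"offset":[-0.33,0.87,0],"twist":[0,0,0],"hand":0.8},
    {"offset":[-0.37,1,0],"twist":[0,0,0],"hand":0.8},
    {"offset":[-0.37,1,0],"twist":[0,0,0],"hand":0.8},
  ],
)

```text
time_s: 6.85
position: [0.5972, 0.2149, 0.3137]
tcp_rot: [-0.001, -0.093, 0.996, -0.0]
ft_force: [-0.2, -0.3, -5.1]
finger_gap: 0.377
gripper_force: 30.0
```

Emit:
servo_tool(
  steps=[
    {"offset":[-0.02,0.05,0],"twist":[-0.03,0.12,0.16],"hand":0.8},
    {"offset":[-0.04,0.1,0],"twist":[-0.06,0.24,0.32],"hand":0.8},
    {"offset":[-0.06,0.17,0],"twist":[-0.09,0.36,0.48],"hand":0.8},
    {"offset":[-0.06,0.17,0],"twist":[-0.12,0.48,0.64],"hand":0.8},
    {"offset":[-0.06,0.17,0],"twist":[-0.15,0.6,0.8],"hand":0.8},
    {"offset":[-0.06,0.17,0],"twist":[-0.19,0.73,0.96],"hand":0.8},
    {"offset":[-0.06,0.17,0],"twist":[-0.19,0.73,0.96],"hand":0.8},
    {"offset":[-0.06,0.17,0],"twist":[-0.19,0.73,0.96],"hand":0.8},
  ],
)

```text
time_s: 7.65
position: [0.603, 0.2364, 0.315]
tcp_rot: [-0.191, 0.16, 0.968, 0.031]
ft_force: [0.0, 0.7, -5.2]
finger_gap: 0.379
gripper_force: 30.0
```

Run:
```python
from h import *
to(*rackpose(.06));print(rackpose(.06)[0])
```

```text
pos [0.603  0.2364 0.315 ] F [ 0.   0.7 -5.2] gap 0.379 t 7.65 j [-0.67  0.62  0.66  1.04 -0.54  1.94  1.1 ]
offset [-0.311  0.012  0.77 ] twist [-0.002  0.005  0.001]
[0.60297968 0.23812488 0.19035265]
```

Emit:
servo_tool(
  steps=[
    {"offset":[-0.05,0.01,0.13],"twist":[0,0,0],"hand":0.8},
    {"offset":[-0.12,0.01,0.3],"twist":[0,0,0],"hand":0.8},
    {"offset":[-0.19,0.01,0.47],"twist":[0,0,0],"hand":0.8},
    {"offset":[-0.26,0.01,0.64],"twist":[0,0,0],"hand":0.8},
    {"offset":[-0.31,0.01,0.77],"twist":[0,0.005,0],"hand":0.8},
    {"offset":[-0.31,0.01,0.77],"twist":[0,0.005,0],"hand":0.8},
    {"offset":[-0.31,0.01,0.77],"twist":[0,0.005,0],"hand":0.8},
  ],
)

```text
time_s: 8.35
position: [0.6016, 0.2401, 0.1923]
tcp_rot: [-0.192, 0.159, 0.968, 0.032]
ft_force: [-0.1, 0.5, -4.0]
finger_gap: 0.38
gripper_force: 30.0
```

Run:
```python
from h import *
d=snap('side','side5');to(*rackpose(.01))
R=Ro.from_euler('z',-18.8,degrees=True)
L=R.inv().apply(cloud(d).reshape(-1,3)-[.56,.2517,0])*1000
# panel front face in rack frame
f=L[(abs(L[:,1])<95)&(L[:,0]>-40)&(L[:,0]<60)&(L[:,2]>90)&(L[:,2]<180)]
s=r.read_state();q=s['tcp_rot'];T=Ro.from_quat([q[1],q[2],q[3],q[0]])
g=T.inv().apply(cloud(d).reshape(-1,3)-s['position'])*1000
k=g[(abs(g[:,0])<14)&(abs(g[:,1])<100)&(g[:,2]>25)&(g[:,2]<135)]
print(len(k),np.percentile(k,[.5,2,50,98,99.5],axis=0).round(1).tolist())
cv2.imwrite('pics/s5c.png',cv2.resize(d['img'][90:260,200:370],None,fx=3.4,fy=3.4,interpolation=cv2.INTER_CUBIC))
```

```text
pos [0.6022 0.24   0.1929] F [ 1.1 -0.7 -3.8] gap 0.378 t 8.4 j [-0.7   0.66  0.64  1.23 -0.54  1.72  1.17]
offset [-0.142 -0.01   0.321] twist [0.001 0.    0.006]
378 [[-8.1, -93.5, 25.5], [-7.8, -92.3, 28.6], [2.9, -86.4, 75.6], [5.5, 81.5, 118.9], [5.7, 85.7, 120.4]]
```

View pics/s5c.png

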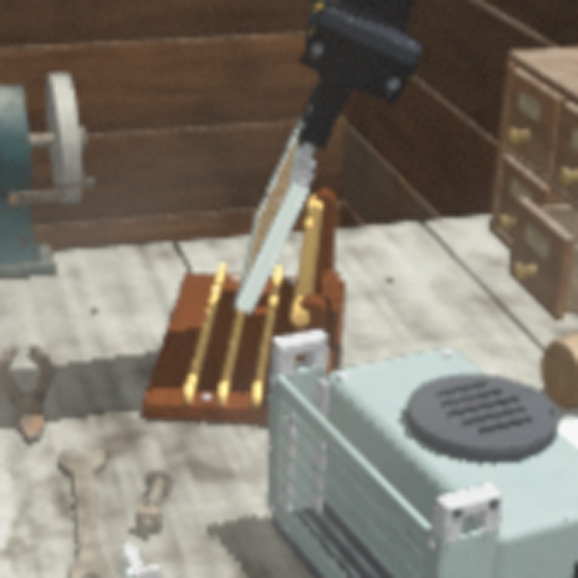

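Run:
```python
from h import *
to(*rackpose(.008,Bx=.0048))
```

```text
pos [0.6022 0.24   0.1929] F [ 1.1 -0.7 -3.8] gap 0.378 t 8.4 j [-0.7   0.66  0.64  1.23 -0.54  1.72  1.17]
offset [-0.143 -0.01   0.335] twist [0.001 0.    0.006]
```

Emit:
servo_tool(
  steps=[
    {"offset":[-0.03,-0.01,0.07],"twist":[0,0,0.006],"hand":0.8},
    {"offset":[-0.07,-0.01,0.16],"twist":[0,0,0.006],"hand":0.8},
    {"offset":[-0.1,-0.01,0.24],"twist":[0,0,0.006],"hand":0.8},
    {"offset":[-0.13,-0.01,0.3],"twist":[0,0,0.006],"hand":0.8},
    {"offset":[-0.143,-0.01,0.335],"twist":[0,0,0.006],"hand":0.8},
    {"offset":[-0.143,-0.01,0.335],"twist":[0,0,0.006],"hand":0.8},
    {"offset":[-0.143,-0.01,0.335],"twist":[0,0,0.006],"hand":0.8},
  ],
)

```text
time_s: 9.1
position: [0.602, 0.2379, 0.1366]
tcp_rot: [-0.193, 0.161, 0.967, 0.032]
ft_force: [-0.8, -0.8, -4.1]
finger_gap: 0.378
gripper_force: 30.0
```

Run:
```python
from h import *
to(*rackpose(.0,Bx=.0048));print(r.read_state()['wrist_torque'])
d=snap('side','side6')
cv2.imwrite('pics/s6c.png',cv2.resize(d['img'][130:230,235:335],None,fx=5.8,fy=5.8,interpolation=cv2.INTER_CUBIC))
```

```text
pos [0.602  0.2379 0.1366] F [-0.8 -0.8 -4.1] gap 0.378 t 9.1 j [-0.7   0.7   0.63  1.3  -0.56  1.64  1.2 ]
offset [-0.017  0.003  0.038] twist [-0.001 -0.004 -0.005]
[-0.3669331  -0.88467976 -0.01997362]
```

View pics/s6c.png

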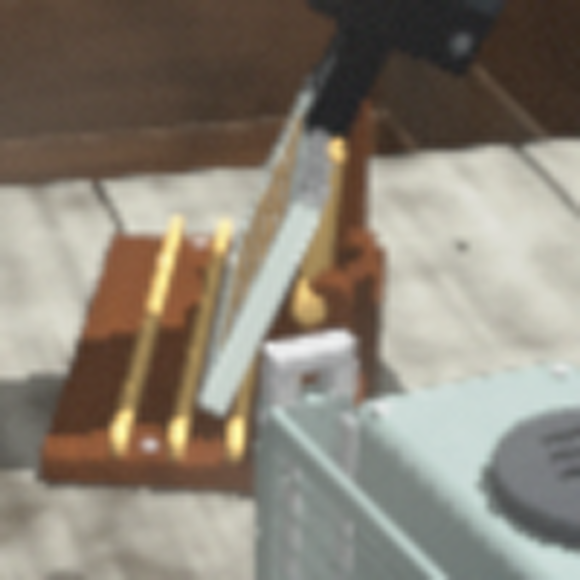

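The panel's lower end at crop (212,405) lies between the strips at (180,440) and (237,440), so it is in the middle groove. Now lowering gently.

Emit:
servo_tool(
  steps=[
    {"offset":[-0.003,0.003,0.007],"twist":[0,0,0],"hand":0.8},
    {"offset":[-0.006,0.003,0.014],"twist":[0,0,0],"hand":0.8},
    {"offset":[-0.009,0.003,0.021],"twist":[0,0,0],"hand":0.8},
    {"offset":[-0.012,0.003,0.028],"twist":[0,0,0],"hand":0.8},
    {"offset":[-0.015,0.003,0.034],"twist":[0,0,0],"hand":0.8},
    {"offset":[-0.015,0.003,0.034],"twist":[0,0,0],"hand":0.8},
  ],
)

```text
time_s: 9.75
position: [0.6021, 0.2382, 0.1309]
tcp_rot: [-0.193, 0.161, 0.967, 0.032]
ft_force: [-0.0, 0.2, -3.9]
finger_gap: 0.382
gripper_force: 30.0
```

Emit:
servo_tool(
  steps=[
    {"offset":[-0.001,0,0.003],"twist":[0,0,0],"hand":0.8},
    {"offset":[-0.003,0,0.006],"twist":[0,0,0],"hand":0.8},
    {"offset":[-0.003,0,0.006],"twist":[0,0,0],"hand":0.8},
  ],
)

```text
time_s: 10.05
position: [0.6023, 0.2381, 0.1306]
tcp_rot: [-0.193, 0.161, 0.967, 0.032]
ft_force: [-0.7, -1.4, 3.9]
finger_gap: 0.38
gripper_force: 30.0
```

Emit:
servo_tool(
  steps=[
    {"offset":[-0.001,0,0.003],"twist":[0,0,0],"hand":0.8},
    {"offset":[-0.003,0,0.006],"twist":[0,0,0],"hand":0.8},
    {"offset":[-0.003,0,0.006],"twist":[0,0,0],"hand":0.8},
  ],
)

```text
time_s: 10.35
position: [0.6024, 0.2382, 0.1304]
tcp_rot: [-0.193, 0.161, 0.967, 0.032]
ft_force: [-2.0, -2.8, 9.5]
finger_gap: 0.382
gripper_force: 30.0
```

Emit:
servo_tool(
  steps=[
    {"offset":[0.002,0,-0.006],"twist":[0,0,0],"hand":0.8},
    {"offset":[-0.004,0,-0.006],"twist":[0,0,0],"hand":0.8},
    {"offset":[-0.008,0,-0.006],"twist":[0,0,0],"hand":0.8},
    {"offset":[-0.008,0,-0.006],"twist":[0,0,0],"hand":0.8},
  ],
)

```text
time_s: 10.75
position: [0.6028, 0.2382, 0.13]
tcp_rot: [-0.194, 0.161, 0.967, 0.032]
ft_force: [-5.4, -1.0, 8.1]
finger_gap: 0.38
gripper_force: 30.0
```

Run:
```python
from h import *
s=r.read_state();print(s['wrist_torque']);print(Ro.from_euler('z',18.8,degrees=True).apply(s['ft_force']))
to(*rackpose(.0,Bx=.0055))
```

```text
[-0.05595228  1.48951562  0.21819301]
[-4.77794707 -2.68092337  8.12682139]
pos [0.6028 0.2382 0.13  ] F [-5.4 -1.   8.1] gap 0.38 t 10.75 j [-0.69  0.71  0.63  1.3  -0.56  1.63  1.2 ]
offset [-0.001 -0.    -0.003] twist [-0.    -0.009 -0.003]
```

Emit:
servo_tool(
  steps=[
    {"offset":[0.001,0,-0.004],"twist":[0,0,0],"hand":0.8},
    {"offset":[0.001,0,-0.004],"twist":[0,0,0],"hand":0.6},
    {"offset":[0.001,0,-0.004],"twist":[0,0,0],"hand":0.55},
    {"offset":[0.001,0,-0.004],"twist":[0,0,0],"hand":0.5},
    {"offset":[0.001,0,-0.004],"twist":[0,0,0],"hand":0.45},
    {"offset":[0.001,0,-0.004],"twist":[0,0,0],"hand":0.4},
    {"offset":[0.001,0,-0.004],"twist":[0,0,0],"hand":0.35},
    {"offset":[0.001,0,-0.004],"twist":[0,0,0],"hand":0.31},
    {"offset":[0.001,0,-0.004],"twist":[0,0,0],"hand":0.31},
    {"offset":[0.001,0,-0.004],"twist":[0,0,0],"hand":0.31},
  ],
)

```text
time_s: 11.75
position: [0.604, 0.2376, 0.1299]
tcp_rot: [-0.193, 0.161, 0.967, 0.032]
ft_force: [0.5, 0.6, 0.3]
finger_gap: 0.685
gripper_force: 0.0
```

```bash
cat > chk.py <<'E'
from h import *
import sys
d=snap('side',sys.argv[1]);W=cloud(d).reshape(-1,3)
L=Ro.from_euler('z',18.8,degrees=True).apply(W-[.56,.2517,0])*1000
# panel front/pleat face + end face: points between z 35..120 in front of the rail
f=L[(abs(L[:,1])<80)&(L[:,2]>40)&(L[:,2]<110)&(L[:,0]<.42*(L[:,2]-16)+2)&(L[:,0]>-15)]
p=np.polyfit(f[:,2],f[:,0],1);print('face',len(f),p,'tilt',np.degrees(np.arctan(p[0])))
e=L[(L[:,1]<-80)&(L[:,1]>-102)&(L[:,2]>35)&(L[:,2]<115)&(L[:,0]>-15)&(abs(L[:,0]-.41*(L[:,2]-16))<14)]
p=np.polyfit(e[:,2],e[:,0],1);print('end',len(e),p,'tilt',np.degrees(np.arctan(p[0])),'y',np.percentile(e[:,1],[5,50,95]).round(1))
to(*rackpose(.0,Bx=.0055));print(r.read_state()['wrist_torque'].round(2))
E
python3 chk.py side7
```

```text
face 141 [  0.45945728 -17.50407643] tilt 24.676759872359227
end 181 [  0.47034598 -13.30325031] tilt 25.189759071211288 y [-91.8 -88.6 -85.2]
pos [0.6039 0.2376 0.1299] F [-0.1 -0.2 -0.9] gap 0.69 t 11.8 j [-0.69  0.71  0.63  1.3  -0.56  1.63  1.2 ]
offset [ 0.008  0.001 -0.   ] twist [-0.    -0.004 -0.005]
[-0.1  -0.4   0.05]
```

Emit:
servo_tool(
  steps=[
    {"offset":[0,0,-0.06],"twist":[0,0,0],"hand":0.31},
    {"offset":[0,0,-0.15],"twist":[0,0,0],"hand":0.31},
    {"offset":[0,0,-0.3],"twist":[0,0,0],"hand":0.31},
    {"offset":[0,0,-0.5],"twist":[0,0,0],"hand":0.31},
    {"offset":[0,0,-0.7],"twist":[0,0,0],"hand":0.31},
    {"offset":[0,0,-0.8],"twist":[0,0,0],"hand":0.31},
    {"offset":[0,0,-0.8],"twist":[0,0,0],"hand":0.31},
  ],
)

```text
time_s: 12.5
position: [0.649, 0.2219, 0.2437]
tcp_rot: [-0.191, 0.162, 0.968, 0.032]
ft_force: [-0.3, 0.0, 0.0]
finger_gap: 0.688
gripper_force: 0.0
```

```bash
python3 chk.py side8
python3 - <<'E'
from h import *
d=load('side8')
L=Ro.from_euler('z',18.8,degrees=True).apply(cloud(d).reshape(-1,3)-[.56,.2517,0])*1000
t=L[(abs(L[:,1])<50)&(L[:,2]>130)&(L[:,2]<165)&(L[:,0]>20)&(L[:,0]<90)]
print('tabs',len(t),np.percentile(t,[2,50,98],axis=0).round(1).tolist())
a=d['img'][120:240,225:345];cv2.imwrite('pics/s8c.png',cv2.resize(a,None,fx=4.9,fy=4.9,interpolation=cv2.INTER_CUBIC))
E
```

```text
face 141 [  0.45748176 -17.36921284] tilt 24.583230509184368
end 184 [  0.47472975 -13.53654549] tilt 25.39508315178385 y [-91.5 -89.  -85.3]
pos [0.6482 0.2223 0.2419] F [-0.4 -0.5 -0.1] gap 0.691 t 12.55 j [-0.6   0.73  0.65  1.02 -0.57  1.87  1.16]
offset [0.012 0.002 0.809] twist [ 0.001  0.    -0.005]
[-0.13 -0.47  0.01]
tabs 95 [[39.1, -25.8, 130.4], [51.0, -20.2, 142.9], [61.7, 22.9, 150.6]]
```

View pics/s8c.png

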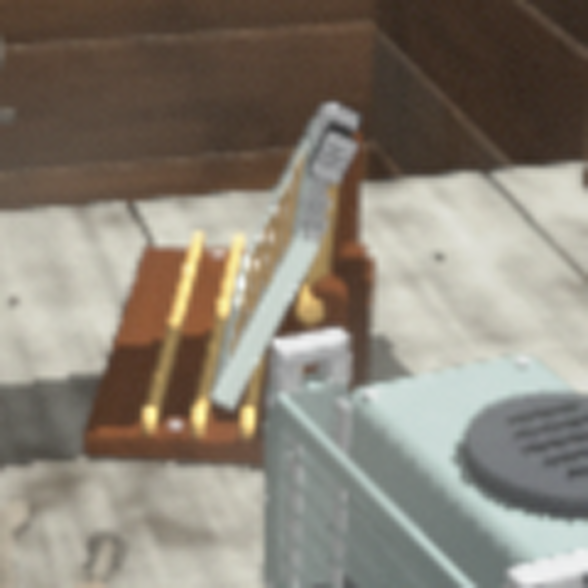

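The panel leans in the middle groove, its end face running from (225,400) to (305,235) with its back on the rail. I'll check the tilt estimator's bias on the held picture, where the tilt was 22.4°.

Run:
```python
from h import *
for tag in('side6','side7','side8'):
    L=Ro.from_euler('z',18.8,degrees=True).apply(cloud(load(tag)).reshape(-1,3)-[.56,.2517,0])*1000
    if tag=='side6': L[:,2]-=6.2
    for y in((-80,80),(-102,-80)):
        f=L[(L[:,1]>y[0])&(L[:,1]<y[1])&(L[:,2]>40)&(L[:,2]<110)&(L[:,0]<.42*(L[:,2]-16)+(2 if y[1]>0 else 14))&(L[:,0]>-15)]
        p=np.polyfit(f[:,2],f[:,0],1);print(tag,len(f),p.round(3),np.degrees(np.arctan(p[0])).round(2))
```

```text
side6 120 [  0.416 -13.229] 22.57
side6 162 [  0.445 -10.056] 23.99
side7 141 [  0.459 -17.504] 24.68
side7 157 [  0.493 -14.773] 26.22
side8 141 [  0.457 -17.369] 24.58
side8 160 [  0.482 -13.96 ] 25.73
```

```bash
python3 -c "
from plant import r
print(r.hand_in())"
```

```text
the job is handed in; nothing more can be done
None
```

The filter is out of the extractor and on the rack: right way up, about midway along, lower edge in the middle groove and back on the rail. After release it settled to about 24° of lean (aimed for 22.4°). I didn't touch the tools, and I've handed the job in; no verdict came back.

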